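# Lever a stuck inspection cover out of a gear housing

## Robot

A 6-joint arm with a two-finger parallel gripper is mounted at the origin on a cart in front of the work surface, level with it; the furniture and walls round the work are solid. World frame = base frame: x ahead of the robot, y to its left, z up, the work surface at z = 0. Lengths are in m, angles in rad, forces in N, time in s.
With the tool pointing down it reaches from about 0.35 to 0.925 m from the base axis. Payload 6.4 kg.
Tool frame: the origin (TCP) lies between the finger pads; the fingertips stand 25 mm ahead of it and the grasp point (between the pads) lies 6 mm ahead of it; z points along the fingers, y is the line along which they close (so a half turn about z gives the same grasp; the last joint's range is limited). The gripper opens to 94 mm and grips with 3 to 60 N. Pads are 16 mm wide; open, the fingers measure 119 mm over their backs; the gripper's body (75 mm by 177 mm) begins 78 mm behind the grasp point.
Start: joints at [0.926, 0.245, 1.558, -0, 1.339, -0.174], TCP at [0.295, 0.579, 0.23] pointing down, gripper open.
Joint ranges: [-3.13, 3.13], [-1.02, 2.26], [0.13, 2.54], [-0.95, 4.09], [0.21, 2.88], [-2.74, 2.74]. Speed limits (rad/s): [2.57, 2.57, 3.14, 3.14, 3.14, 3.14].

## Interface

Orientations are given as a unit quaternion [w, x, y, z].
In Python, from cell import telemetry, imaging, workorder gives the robot as it stands.
- The arm moves only by the shell command python3 -m jog 'ROWS'. ROWS is JSON, a list of rows, each an object with "translation": the shift along the tool's x, y, z in mm, a list of three; "yaw": the turn about the tool's z in degrees; "grip": the opening, from 0 (shut) to 1 (fully open). A call has exactly 10 rows; each row is the pose to reach, as a shift and turn from the pose commanded when the call began, along the tool's axes at that moment; what a row does not reach only later rows make up. A row lasts 1/8 s, in which the tool goes at most 62.5 mm and 10.7 degrees, less where a joint would pass 70% of its speed; a pose out of reach is approached as far as the arm can. A call with a gripper value outside its range is refused whole. The fingers move at their own pace and stop on an object; the grip force is fixed at half the most. Time passes only in rows, so rows that repeat a pose let the fingers close, or fill a call up. It gives the time, the measured TCP pose, the force, the opening and the grip force at its end, in the units of the state.
- telemetry.get_state(): the state, without advancing time (a new reading comes with each control period).
- imaging.camera(name): name is "scene" or "top"; returns (picture, depth): 480x640x3 uint8, blue, green, red; 480x640 float32, m along the optical axis (not along the pixel's ray), 0 where there is no reading.
- imaging.camera_info(name): a dict with "fx", "fy", "cx", "cy" (pixels), "rvec" (rotation vector, rad) and "tvec" (3), from world to camera coordinates, as OpenCV has them. Camera axes: x right, y down, z forward; pixel columns grow to the right and rows downward; lengths in m; the calibration is good to about 2 mm. A picture is of the moment at which its call begins. camera_info takes no time and is no camera call.
- workorder.close_job(): hands the job in; it is judged then, once.
The state is a dict: "time": time; "joint_pos": joint angles; "qvel": joint speeds; "joint_torque": joint torques, N m; "tool_pos": TCP position; "tcp_rot": TCP orientation; "ft_force": force on the tool from outside, world axes, zero at the start; "moment": the same for the moment, N m; "finger_gap": opening from 0.0 (shut) to 1.0 (fully open); "finger_force": force on a finger pad.
Only numpy, scipy, OpenCV 4.12 (cv2) and the standard library are available. Lean on these libraries where they do the work, as an engineer would, in place of code of your own. Each camera call takes 0.05 s, during which the arm holds its last target. There are 200 camera calls.

## Task

The square inspection cover is stuck tight and flush in the gear housing. Take the pry bar, put its blade through the slot and under the cover's edge, and lever down against the slot's ridge until the cover stands clearly proud; lay the bar flat back on the worktop before you take the cover out, then set the cover gently, top up, in the steel tray, leaving the other things on the worktop alone.

Things in the scene. Friction and masses are not known exactly. Their poses are not given: they have to be found in the camera images.
- housing: Fixed grey gear housing, 116 x 116 mm body on a 136 x 136 x 12 mm base flange, top at z = 86.5 mm. Origin: centre of underside, z up. Its top has a recess 80 x 80 mm, floor z = 62, with a 40 x 40 mm seat (top z = 76.5) in the middle round a 31 mm square bore, greased; the cover sits on it. The local -y wall, roughly facing the robot's right, has the pry slot.
- ridge (a point): Top of the fulcrum, a round steel ridge (radius 4 mm) along x across the slot, at (0, -53, 70) mm in the housing's frame, axes as the housing's. The slot is 29 mm wide (x), centred on the ridge, through the 18 mm wall (y -58 to -40), open at the top, sill at z = 62. The bar goes in tip toward +y; with its tip 31 mm past the ridge it lies 8 mm under the cover's flange.
- cover: Square steel cover plug, 0.2 to 0.33 kg: flange 60 x 60 x 10 mm on a spigot 30 x 30 x 34 mm. Origin: centre of the spigot's foot, z up; flange z = 34 to 44, sides parallel to the housing's. Seated, its origin is at housing z = 42.5, its top flush with the housing's, and the flange hangs 10 mm over the seat all round, its underside 6.5 mm above the ridge.
- grip (a point): Centre of the cover's top face, 44 mm above its origin. The gap from flange to recess walls is 10 mm, too narrow for fingers: the sides can be gripped only when proud. Spring pads hold the spigot (15 to 30 N to pull); it stays where it is left until about 30 mm up. Swinging the bar's tail from level to 25 degrees down lifts it some 7 mm and tilts it up to 4 degrees.
- bar: Loose pry bar, 175 mm, 0.14 kg, underside one plane. Origin: on the underside below the handle; y along the bar to the tip, z up. Wooden handle 20 wide (x) x 18 mm high, y = -45 to +37; ferrule 21.5 mm wide to y = 46; flat dark steel blade 14 mm wide, 4 mm thick (3 mm over the last 4 mm), to the tip at y = +130.
- tray: Loose open steel tray 120 (x) x 150 (y) x 18 mm, walls and floor 4 mm thick, 0.5 kg. Origin: centre of its underside, z up.
- pliers: Bystander: red-handled pliers, 50 x 145 x 10 mm, lying; origin at centre of underside.
- tape: Bystander: roll of black tape, 62 mm across, 19 mm high; origin at centre of underside.
- file: Bystander: small file with a round wooden handle, 21 x 135 x 21 mm, lying along its y; origin at centre of underside. Not the pry bar.
- jar: Bystander: clear jar of screws with black cap, 55 mm across, 68 mm high; origin at centre of underside.
- oilstone: Bystander: grey oilstone, 45 x 140 x 24 mm, lying along its y; origin at centre of underside.
Things that resemble listed ones, but are neither listed nor needed, are in the scene too. What is shaped like the cover but blue is not meant.

How it is judged:
By the outcome, as a careful person would: the job done as asked, in the order asked, and still so for the second after the job is handed in, with the robot touching nothing.
It also fails if it takes over 61 s, if anything falls off the work surface, if the arm or the gripper's body presses on something with over 40 N, if the wrist force passes 120 N, or if a joint passes its speed limit or range.

## Working session

There is one attempt and no reset: what is moved stays moved. The work goes in short steps, Python scripts to look and compute and a shell command to move; the robot and the scene stay as the last step left them, time stands still between calls to the robot, and variables do not carry over. Pictures are saved under pics/ and viewed, at most 10 in all, crops included, and the job is handed in when it is done.

```bash
mkdir -p pics; ls; cat > h.py <<'E'
import numpy as np, cv2
from cell import telemetry, imaging, workorder
def cam(n):
    i=imaging.camera_info(n); R=cv2.Rodrigues(np.array(i["rvec"],float))[0]; return i,R,np.array(i["tvec"],float).ravel()
def pts(n,depth):
    i,R,t=cam(n); v,u=np.mgrid[:480,:640]
    P=np.stack([(u-i["cx"])/i["fx"]*depth,(v-i["cy"])/i["fy"]*depth,depth],-1)
    return (P-t)@R
def ray(n,u,v,z):
    i,R,t=cam(n); d=np.array([(u-i["cx"])/i["fx"],(v-i["cy"])/i["fy"],1])@R; c=-R.T@t
    return c+d*(z-c[2])/d[2]
def proj(n,p):
    i,R,t=cam(n); q=R@np.array(p)+t; return i["fx"]*q[0]/q[2]+i["cx"],i["fy"]*q[1]/q[2]+i["cy"]
E
python3 - <<'E'
from h import *
for n in ("scene","top"):
    p,d=imaging.camera(n); cv2.imwrite(f"pics/{n}0.png",p); np.save(f"{n}0.npy",d)
    i,R,t=cam(n); print(n,i["fx"],(-R.T@t).round(3),R.round(2).tolist())
s=telemetry.get_state(); print(s)
E
```

```text
pics
scene 482.63512677130126 [ 0.05  -0.878  1.055] [[0.83, -0.56, 0.01], [-0.41, -0.63, -0.66], [0.37, 0.55, -0.75]]
top 498.81454993464774 [ 0.337 -0.189  1.144] [[-0.0, -1.0, -0.02], [-0.98, 0.0, -0.18], [0.18, 0.02, -0.98]]
{'time': 0.1, 'joint_pos': array([ 9.25882690e-01,  2.45756522e-01,  1.55884173e+00, -2.52829497e-05,
        1.33871053e+00, -1.74072580e-01]), 'qvel': array([ 0.00084663, -0.00137166, -0.00230451,  0.00089115,  0.00058644,
        0.00087386]), 'joint_torque': array([ 6.97887190e-04, -4.16910160e+01, -3.15527558e+01,  6.86932728e-02,
        3.08855285e-02, -2.43974654e-05]), 'tool_pos': array([0.29455276, 0.57888709, 0.22947475]), 'tcp_rot': array([-3.30349396e-04,  2.33249011e-01,  9.72416661e-01, -7.92016825e-04]), 'ft_force': array([-1.158735 , -0.5198582, -0.0236226]), 'moment': array([-0.00704472,  0.0220546 , -0.06016575]), 'finger_force': 0.0, 'finger_gap': 1.00219165601508}
```

View pics/top0.png

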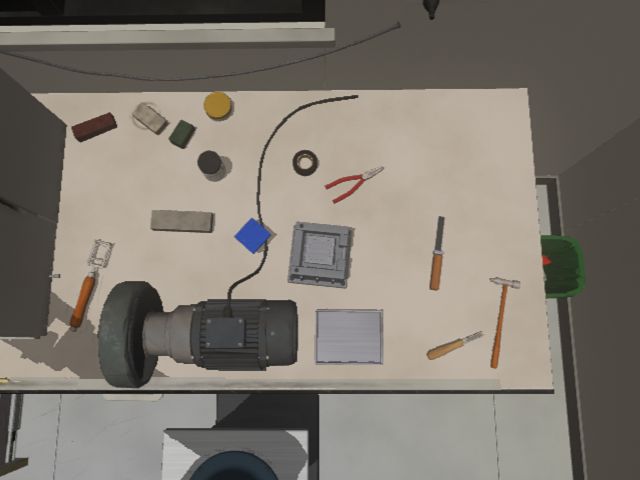

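View pics/scene0.png

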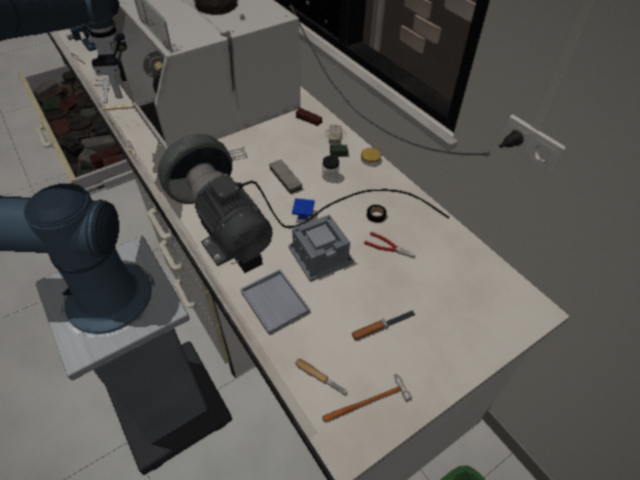

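The top view shows these candidates for the bar: an orange handle with a dark blade (438,253), a yellow-handled tool that looks like the file (455,345), the hammer (498,320), and the brush-like tool (85,295). The grey housing is at (320,255), the tray at (349,336), and the blue decoy at (253,236). The motor stands between the robot and the housing, with a machine cabinet on the left. I choose the tool at (438,253) and will check it in a crop and by size.

```bash
python3 - <<'E'
from h import *
p=cv2.imread("pics/top0.png"); d=np.load("top0.npy"); P=pts("top",d)
ps=cv2.imread("pics/scene0.png"); ds=np.load("scene0.npy"); Ps=pts("scene",ds)
c1=cv2.resize(p[205:300,405:490],None,fx=4,fy=4,interpolation=2)
c2=cv2.resize(p[215:295,280:360],None,fx=4.75,fy=4.75,interpolation=2)
c2=cv2.resize(c2,(380,380));c1=cv2.resize(c1,(340,380)); cv2.imwrite("pics/crop1.png",np.hstack([c1,c2]))
print("table",np.nanmedian(P[380:384,420:440,2]),P[200:210,460:470,2].mean(), Ps[300:310,450:470,2].mean())
# bar/handles via orange mask
hsv=cv2.cvtColor(p,40)
def rep(nm,m,Pp):
    n,l,st,c=cv2.connectedComponentsWithStats(m.astype(np.uint8))
    for k in range(1,n):
        if st[k,4]>60:
            q=Pp[l==k]; q=q[np.isfinite(q).all(1)]; r=cv2.minAreaRect((q[:,:2]*1000).astype(np.float32))
            print(nm,c[k].round(),st[k,4],"xy",np.round(r[0],1),"size",np.round(r[1],1),"a",round(r[2],1),"z med/95",np.median(q[:,2]).round(4),np.percentile(q[:,2],95).round(4))
for nm,img,Pp in(("top",p,P),("scene",ps,Ps)):
    h=Pp[...,2]; m=(h>0.006)&(h<0.5)&(Pp[...,0]>.2)&(Pp[...,0]<1)&(Pp[...,1]<.55)&(Pp[...,1]>-.8)
    rep(nm,m,Pp)
    m=(h>0.08)&(h<.094)&(Pp[...,1]<-.07)&(Pp[...,1]>-.35)&(Pp[...,0]>.45)&(Pp[...,0]<.75); rep(nm+" housing",cv2.morphologyEx(m.astype(np.uint8),cv2.MORPH_OPEN,np.ones((2,2))),Pp)
    q=h.copy(); q[~((Pp[...,1]>0.0)&(Pp[...,1]<.8)&(Pp[...,0]>0.2)&(Pp[...,0]<1.2))]=0
    for y in np.arange(0,.8,.1):
        print(nm,"y%.1f"%y,[ (lambda a: round(float(a.max()),2) if a.size else None)(q[(Pp[...,1]>y)&(Pp[...,1]<y+.1)&(Pp[...,0]>x)&(Pp[...,0]<x+.1)]) for x in np.arange(.2,1.1,.1)])
E
```

```text
table -0.0004614170363870071 0.011278110363875802 0.004964687922381913
top [246.  77.] 65836 xy [ 692.2 -135.6] size [ 645.7 1346.6] a 2.0 z med/95 0.1762 0.2926
top [217. 106.] 637 xy [905.4  60.9] size [66.8 66. ] a 7.8 z med/95 0.0268 0.0305
top [335.  99.] 131 xy [ 925.8 -225.5] size [  9.7 112.9] a 8.6 z med/95 0.0082 0.0113
top [149. 118.] 571 xy [875.3 225.8] size [79.3 41.4] a 52.4 z med/95 0.0248 0.0299
top [289. 116.] 93 xy [ 883.9 -115.4] size [12.6 85.6] a 41.9 z med/95 0.0084 0.0115
top [ 93. 127.] 744 xy [855.3 360. ] size [ 38.7 101.1] a 24.2 z med/95 0.026 0.0315
top [181. 134.] 448 xy [835.1 145. ] size [37.9 60. ] a 64.4 z med/95 0.0263 0.0313
top [260. 174.] 148 xy [732.3 -45.7] size [ 14.3 157.2] a 83.5 z med/95 0.0081 0.0119
top [211. 165.] 639 xy [744.2  65.5] size [53.8 53.4] a 84.8 z med/95 0.0671 0.0716
top [304. 162.] 389 xy [ 761.1 -151.2] size [58.3 59.5] a 82.9 z med/95 0.0181 0.0218
top [353. 182.] 393 xy [ 716.7 -273.6] size [ 48.6 145.5] a 27.8 z med/95 0.0093 0.0132
top [252. 234.] 747 xy [592.6 -39.9] size [70.9 90. ] a 48.5 z med/95 0.044 0.0475
top
[... 2488 characters left out ...]
 236.] 789 xy [ 313.2 -450.8] size [991. 159.] a 49.2 z med/95 0.0859 0.0894
scene housing [322. 236.] 413 xy [ 322.9 -525. ] size [889.1  78.3] a 57.3 z med/95 0.0863 0.0896
scene y0.0 [0.16, 0.23, 0.17, 0.05, 0.03, 0.07, 0.03, 0.27, 0.28]
scene y0.1 [0.22, 0.23, 0.22, 0.03, 0.03, 0.01, 0.03, 0.27, 0.28]
scene y0.2 [0.21, 0.23, 0.22, 0.02, 0.03, 0.01, 0.03, 0.28, 0.27]
scene y0.3 [0.57, None, None, 0.02, 0.01, 0.01, 0.04, 0.42, 0.41]
scene y0.4 [0.56, 0.51, 0.45, 0.35, 0.36, 0.35, 0.35, 0.39, None]
scene y0.5 [0.44, 0.5, 0.45, 0.35, 0.39, 0.38, 0.35, 0.35, None]
scene y0.6 [0.01, 0.35, 0.44, 0.35, 0.39, 0.38, 0.35, 0.33, None]
scene y0.7 [0.01, 0.3, 0.35, 0.35, 0.35, None, None, 0.25, None]
```

View pics/crop1.png

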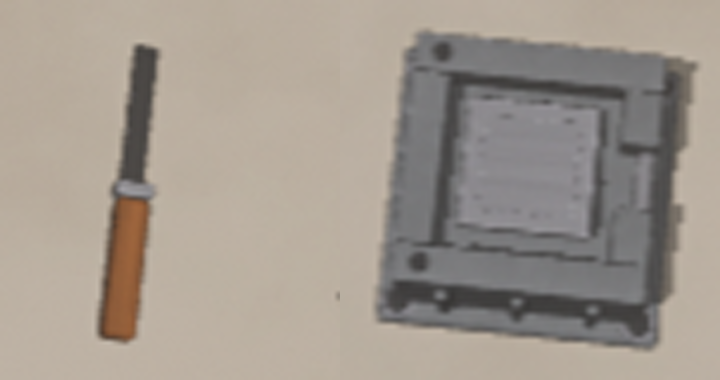

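The crop shows the orange-handled bar: grey ferrule, flat dark blade, tip at top pixel (441,217), raised part 91 mm long as specified. The slot is on the housing's right side, so it faces world -y. Next I measure the bar, housing, cover and tray more finely in both views.

```bash
cat >> h.py <<'E'
def rect(q):
    r=cv2.minAreaRect((q[:,:2]*1000).astype(np.float32)); return np.round(r[0],1),np.round(r[1],1),round(r[2],1)
def barpose(n,p,zh=.018,zb=.004,roi=None):
    """handle + blade from colour, rays onto handle-top / blade-top planes"""
    hsv=cv2.cvtColor(p,cv2.COLOR_BGR2HSV); 
    hm=(hsv[...,0]<15)&(hsv[...,1]>130)&(hsv[...,2]>60); 
    if roi is not None: hm&=roi
    k,l,st,c=cv2.connectedComponentsWithStats(hm.astype(np.uint8)); j=1+np.argmax(st[1:,4])
    v,u=np.nonzero(l==j); return np.array([ray(n,a,b,zh) for a,b in zip(u,v)])
def toolmove(target,yawdeg_world=None):
    """mm in tool axes from present TCP to target TCP"""
    from scipy.spatial.transform import Rotation as Ro
    s=telemetry.get_state(); w,x,y,z=s["tcp_rot"]; M=Ro.from_quat([x,y,z,w]).as_matrix()
    return (M.T@(np.array(target)-s["tool_pos"])*1000).round(1), np.degrees(np.arctan2(M[1,1],M[0,1])).round(1)
E
python3 - <<'E'
from h import *
for n in("top","scene"):
    p=cv2.imread(f"pics/{n}0.png"); d=np.load(f"{n}0.npy"); P=pts(n,d); h=P[...,2]
    box=lambda x0,x1,y0,y1:(P[...,0]>x0)&(P[...,0]<x1)&(P[...,1]>y0)&(P[...,1]<y1)
    b=box(.4,.68,-.52,-.4)
    q=barpose(n,p,roi=b); print(n,"handle",rect(q),q.mean(0).round(4), "depth z",np.percentile(h[b&(h>.01)],[50,90]).round(4))
    g=cv2.cvtColor(p,6); m=b&(g<95)&(cv2.cvtColor(p,40)[...,1]<90)&(P[...,0]>.545)
    v,u=np.nonzero(m); q=np.array([ray(n,a,c,.004) for a,c in zip(u,v)]); print(" blade",len(q),rect(q),q.mean(0).round(4),"xmax pt",q[q[:,0].argmax()].round(4),"z",np.median(h[m]).round(4))
    hb=box(.44,.63,-.28,-.09); m=hb&(h>.083)&(h<.093); print(" housing top",rect(P[m]),np.median(h[m]).round(4))
    m=hb&(h>.006);print(" housing all",rect(P[m]))
    # cover: central region by brightness
    m=(hb&(g>np.percentile(g[hb&(h>.083)],55))&(h>.08)&(h<.094)).astype(np.uint8); m=cv2.morphologyEx(m,cv2.MORPH_OPEN,np.ones((3,3)))
    k,l,st,c=cv2.connectedComponentsWithStats(m)
    for j in range(1,k):
        if st[j,4]>100:
            v,u=np.nonzero(l==j); q=np.array([ray(n,a,e,.0865) for a,e in zip(u,v)]); print(" cov?",c[j].round(),st[j,4],rect(q),q.mean(0).round(4),np.median(h[l==j]).round(4))
    m=box(.26,.44,-.34,-.16)&(h>.012)&(h<.03); print(" tray",rect(P[m]),np.percentile(h[m],[50,90]).round(4))
    m=box(.2,.6,-.2,.0)&(h>.1); print(" motor ext", P[m].min(0).round(3),P[m].max(0).round(3))
E
```

```text
top handle (array([ 496.4, -450.7]), array([16.7, 78.8]), 80.8) [ 0.4965 -0.4507  0.018 ] depth z [0.017  0.0202]
 blade 180 (array([ 588.6, -466.1]), array([12.3, 79.6]), 80.7) [ 0.588  -0.4661  0.004 ] xmax pt [ 0.6273 -0.4672  0.004 ] z 0.0039
 housing top (array([ 535.7, -186. ]), array([115.8, 116.6]), 83.8) 0.0864
 housing all (array([ 525.3, -183.1]), array([175., 154.]), 84.4)
 cov? [319. 250.] 712 (array([ 535.5, -186. ]), array([58.5, 58.3]), 83.9) [ 0.535  -0.1859  0.0865] 0.0866
 tray (array([ 351. , -250.3]), array([148.3, 118.9]), 89.8) [0.017  0.0197]
 motor ext [ 0.285 -0.189  0.1  ] [ 0.472 -0.     1.144]
scene handle (array([ 493.1, -456. ]), array([18.8, 78.4]), 81.0) [ 0.4933 -0.456   0.018 ] depth z [0.0172 0.02  ]
 blade 156 (array([ 587.8, -467.7]), array([15. , 78.5]), 81.7) [ 0.5877 -0.4679  0.004 ] xmax pt [ 0.6267 -0.4733  0.004 ] z 0.0034
 housing top (array([ 535.6, -188.5]), array([120.6, 117.7]), 83.6) 0.0866
 housing all (array([ 543.5, -190.5]), array([135.5, 153. ]), 84.4)
 cov? [320. 235.] 343 (array([ 534.4, -188.3]), array([57.8, 57.4]), 84.6) [ 0.5338 -0.1881  0.0865] 0.0867
 tray (array([ 351.5, -251.9]), array([152.7, 121.2]), 89.2) [0.0167 0.0199]
 motor ext [ 0.284 -0.144  0.1  ] [ 0.475 -0.     0.23 ]
```

```bash
python3 -m jog '[{"translation":[0,0,-62],"yaw":0,"grip":1},{"translation":[0,0,-125],"yaw":0,"grip":1},{"translation":[0,0,-187],"yaw":0,"grip":1},{"translation":[0,0,-250],"yaw":0,"grip":1},{"translation":[-38,-48,-250],"yaw":10,"grip":1},{"translation":[-76,-96,-250],"yaw":20,"grip":1},{"translation":[-114,-144,-250],"yaw":30,"grip":1},{"translation":[-152,-192,-250],"yaw":40,"grip":1},{"translation":[-190,-240,-250],"yaw":50,"grip":1},{"translation":[-228,-288,-250],"yaw":60,"grip":1}]'
python3 - <<'E'
from h import *
print(toolmove([.50,-.45,.25]),telemetry.get_state()["joint_pos"].round(2))
E
```

```text
time: 1.35
tool_pos: [0.3672, 0.2174, 0.4801]
tcp_rot: [0.0, 0.69, 0.724, -0.0]
ft_force: [1.0, -0.9, 0.3]
finger_gap: 0.999
finger_force: 0.0
(array([-672.9,  100.9,  230.2]), np.float64(2.7)) [ 0.27 -0.38  1.71 -0.    1.81  0.22]
```

```bash
python3 -m jog '[{"translation":[-58,9,0],"yaw":10,"grip":1},{"translation":[-116,17,0],"yaw":20,"grip":1},{"translation":[-174,26,0],"yaw":30,"grip":1},{"translation":[-232,35,10],"yaw":40,"grip":1},{"translation":[-290,44,20],"yaw":50,"grip":1},{"translation":[-348,52,40],"yaw":60,"grip":1},{"translation":[-404,61,60],"yaw":71,"grip":1},{"translation":[-460,69,80],"yaw":81,"grip":1},{"translation":[-516,78,100],"yaw":91,"grip":1},{"translation":[-572,86,120],"yaw":101.6,"grip":1}]'
python3 - <<'E'
from h import *
print(toolmove([.499,-.454,.12]),toolmove([.499,-.454,.027]),telemetry.get_state()["joint_pos"].round(2))
E
```

```text
time: 2.6
tool_pos: [0.4834, -0.3492, 0.3593]
tcp_rot: [-0.0, 0.997, -0.078, -0.0]
ft_force: [-0.5, 0.5, 0.2]
finger_gap: 1.0
finger_force: 0.0
(array([ 31.8, 101.2, 239.2]), np.float64(-98.9)) (array([ 31.8, 101.3, 332.2]), np.float64(-98.9)) [-0.82  0.04  1.55  0.    1.55  0.91]
```

```bash
python3 -m jog '[{"translation":[10,34,50],"yaw":0,"grip":1},{"translation":[21,68,100],"yaw":0,"grip":1},{"translation":[32,101,150],"yaw":0,"grip":1},{"translation":[32,101,210],"yaw":0,"grip":1},{"translation":[32,101,265],"yaw":0,"grip":0.6},{"translation":[32,101,310],"yaw":0,"grip":0.6},{"translation":[32,101,331],"yaw":0,"grip":0.5},{"translation":[32,101,331],"yaw":0,"grip":0},{"translation":[32,101,331],"yaw":0,"grip":0},{"translation":[32,101,331],"yaw":0,"grip":0}]'
python3 - <<'E'
from h import *
print(telemetry.get_state())
E
```

```text
time: 3.85
tool_pos: [0.5007, -0.4528, 0.0309]
tcp_rot: [0.001, 0.997, -0.075, 0.001]
ft_force: [-0.3, 0.1, 0.1]
finger_gap: 0.4
finger_force: 0.0
{'time': 3.85, 'joint_pos': array([-9.02800390e-01,  5.28748629e-01,  1.58383218e+00,  5.68106382e-06,
        1.02675564e+00,  8.17558520e-01]), 'qvel': array([-0.00087686,  0.00222999,  0.00560182, -0.00276219, -0.00070009,
        0.00024737]), 'joint_torque': array([-1.67255168e-02, -4.73320377e+01, -2.64986944e+01,  5.33234957e-02,
       -4.58412152e-02,  2.52570262e-04]), 'tool_pos': array([ 0.5006501 , -0.45275287,  0.03090718]), 'tcp_rot': array([ 8.29305544e-04,  9.97204438e-01, -7.47130274e-02,  7.64766162e-04]), 'ft_force': array([-0.25729914,  0.06747682,  0.10708706]), 'moment': array([-0.02020461,  0.18326773, -0.01982819]), 'finger_force': 0.0, 'finger_gap': 0.4004898812635793}
```

```bash
python3 -m jog '[{"translation":[0,0,1],"yaw":0,"grip":0},{"translation":[0,0,1],"yaw":0,"grip":0},{"translation":[0,0,1],"yaw":0,"grip":0},{"translation":[0,0,1],"yaw":0,"grip":0},{"translation":[0,0,1],"yaw":0,"grip":0},{"translation":[0,0,-10],"yaw":0,"grip":0},{"translation":[0,0,-40],"yaw":0,"grip":0},{"translation":[0,0,-80],"yaw":0,"grip":0},{"translation":[0,0,-120],"yaw":0,"grip":0},{"translation":[0,0,-120],"yaw":0,"grip":0}]'
python3 - <<'E'
from h import *
n="top";p,d=imaging.camera(n);cv2.imwrite("pics/top1.png",p);np.save("top1.npy",d)
p2,d2=imaging.camera("scene");cv2.imwrite("pics/scene1.png",p2);np.save("scene1.npy",d2)
cv2.imwrite("pics/c2.png",np.hstack([cv2.resize(p[190:310,380:500],(400,400)),cv2.resize(p2[220:360,310:450],(400,400))]))
E
```

```text
time: 5.1
tool_pos: [0.5016, -0.4539, 0.154]
tcp_rot: [0.003, 0.997, -0.075, 0.003]
ft_force: [0.2, -0.1, -1.6]
finger_gap: 0.208
finger_force: 30.0
```

View pics/c2.png

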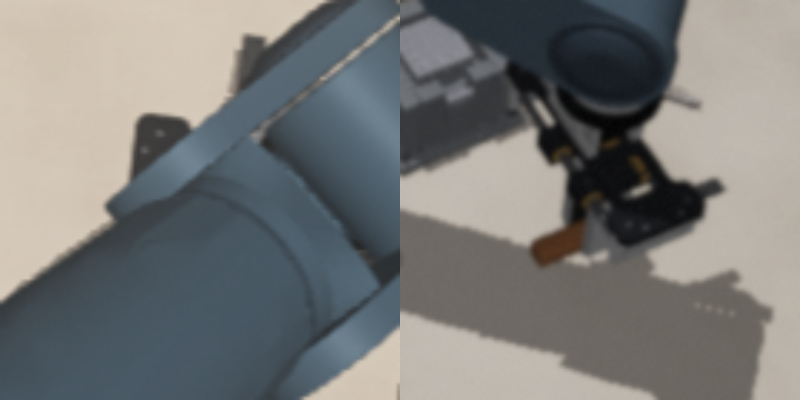

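```bash
python3 - <<'E'
from h import *
s=telemetry.get_state();print(s["tool_pos"],toolmove([.5092,-.4286,.154]))
E
```

```text
[ 0.49969566 -0.45154464  0.14862018] (array([  6. , -24.1,  -5.4]), np.float64(-98.6))
```

```bash
python3 -m jog '[{"translation":[6,-24,0],"yaw":-10,"grip":0},{"translation":[6,-24,0],"yaw":-20,"grip":0},{"translation":[6,-24,0],"yaw":-30,"grip":0},{"translation":[6,-24,0],"yaw":-40,"grip":0},{"translation":[6,-24,0],"yaw":-50,"grip":0},{"translation":[6,-24,0],"yaw":-60,"grip":0},{"translation":[6,-24,0],"yaw":-70,"grip":0},{"translation":[6,-24,0],"yaw":-80,"grip":0},{"translation":[6,-24,0],"yaw":-90,"grip":0},{"translation":[6,-24,0],"yaw":-92.5,"grip":0}]'
cat >> h.py <<'E'
def snap(k):
    r={}
    for n in("top","scene"):
        p,d=imaging.camera(n); cv2.imwrite(f"pics/{n}{k}.png",p); np.save(f"{n}{k}.npy",d); r[n]=(p,d,pts(n,d))
    return r
H=np.array([.535,-.187]); YL=np.array([.1063,.9943]); XL=np.array([.9943,-.1063])
def loc(P): # housing frame xy(z)
    q=P[...,:2]-H; return np.stack([q@XL,q@YL,P[...,2]],-1)
E
python3 - <<'E'
from h import *
r=snap(2)
s=telemetry.get_state();print(s["tool_pos"],s["joint_pos"].round(2))
for n,(p,d,P) in r.items():
    L=loc(P); m=(abs(L[...,0])<25)&(L[...,1]<-70)&(L[...,1]>-260)&(L[...,2]>.05)&(L[...,2]<.2)if 0 else (abs(L[...,0])<.025)&(L[...,1]<-.07)&(L[...,1]>-.3)&(L[...,2]>.09)&(L[...,2]<.15)
    q=L[m]; 
    for y in np.arange(-.3,-.07,.015):
        a=q[(q[:,1]>=y)&(q[:,1]<y+.015)]
        if len(a)>3: print(n,y.round(3),len(a),np.median(a,0).round(4),np.ptp(a[:,0]).round(4))
p,_,_=r["top"];p2,_,_=r["scene"]
cv2.imwrite("pics/c3.png",np.hstack([cv2.resize(p[200:320,300:460],(400,300)),cv2.resize(p2[200:320,280:440],(400,300))]))
E
```

```text
time: 6.45
tool_pos: [0.5084, -0.4279, 0.1461]
tcp_rot: [-0.003, 0.743, 0.669, 0.0]
ft_force: [0.0, 0.2, -1.7]
finger_gap: 0.211
finger_force: 30.0
[ 0.50853839 -0.42805599  0.14644676] [-0.87  0.36  1.57  0.    1.21 -0.76]
top -0.165 30 [ 0.0017 -0.1553  0.1218] 0.0137
top -0.15 51 [-0.0007 -0.1432  0.1211] 0.0146
top -0.135 50 [-0.0003 -0.1277  0.1212] 0.0133
top -0.12 30 [ 0.0009 -0.1159  0.1202] 0.0143
scene -0.3 26 [ 2.000e-04 -2.870e-01  1.297e-01] 0.0176
scene -0.285 61 [-0.0046 -0.2781  0.1345] 0.0194
scene -0.27 60 [-0.0026 -0.2628  0.1349] 0.0196
scene -0.255 121 [ 0.0005 -0.2505  0.1363] 0.0443
scene -0.24 26 [ 0.0061 -0.2365  0.1375] 0.0337
scene -0.225 4 [-0.0086 -0.2145  0.1273] 0.0022
scene -0.21 13 [-0.0026 -0.2015  0.1349] 0.0122
scene -0.135 5 [ 0.0061 -0.1254  0.1222] 0.0039
scene -0.12 11 [ 0.0031 -0.1159  0.121 ] 0.0148
```

View pics/c3.png

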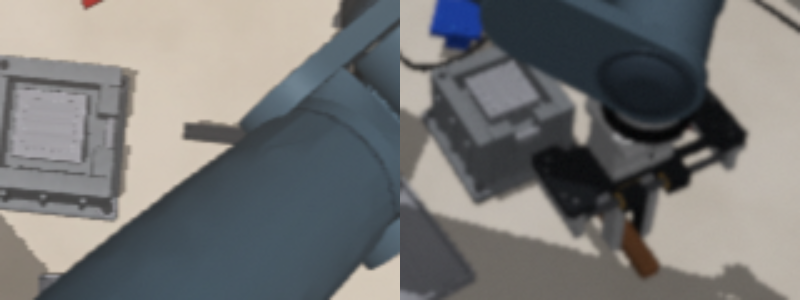

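```bash
python3 -m jog '[{"translation":[0,0,25],"yaw":0,"grip":0},{"translation":[0,0,46],"yaw":0,"grip":0},{"translation":[0,0,46],"yaw":0,"grip":0},{"translation":[20,0,46],"yaw":0,"grip":0},{"translation":[40,0,46],"yaw":0,"grip":0},{"translation":[55,0,46],"yaw":0,"grip":0},{"translation":[65,0,46],"yaw":0,"grip":0},{"translation":[75,0,46],"yaw":0,"grip":0},{"translation":[75,0,46],"yaw":0,"grip":0},{"translation":[75,0,46],"yaw":0,"grip":0}]'
python3 - <<'E'
from h import *
r=snap(3)
s=telemetry.get_state();print(s["tool_pos"],s["ft_force"],s["moment"],loc(s["tool_pos"]))
for n,(p,d,P) in r.items():
    L=loc(P); m=(abs(L[...,0])<.012)&(L[...,1]<.0)&(L[...,1]>-.12)&(L[...,2]>.055)&(L[...,2]<.1)
    q=L[m]; 
    for y in np.arange(-.12,-.01,.006):
        a=q[(q[:,1]>=y)&(q[:,1]<y+.006)]
        if len(a)>3: print(n,y.round(3),len(a),np.median(a,0).round(4))
E
```

```text
time: 7.8
tool_pos: [0.5175, -0.3551, 0.1036]
tcp_rot: [0.0, 0.744, 0.669, -0.0]
ft_force: [-0.2, 0.2, -1.0]
finger_gap: 0.206
finger_force: 30.0
[ 0.51743844 -0.35517026  0.10347861] [-1.54749147 -0.64622056 -1.57219628] [-0.09889451  0.03650309  0.09517325] [ 0.00041504 -0.16907849  0.10347861]
top -0.06 21 [ 0.0009 -0.0568  0.0772]
top -0.054 29 [-0.001  -0.0509  0.078 ]
top -0.048 26 [-0.001  -0.0448  0.0776]
top -0.042 29 [-0.0013 -0.0391  0.0646]
top -0.036 28 [-0.001  -0.0329  0.0615]
top -0.03 28 [ 0.0025 -0.027   0.0854]
top -0.024 31 [-0.0008 -0.0212  0.0856]
top -0.018 31 [-0.0008 -0.0152  0.0876]
top -0.012 31 [ 0.0005 -0.0088  0.0877]
scene -0.114 7 [ 0.0051 -0.1108  0.0789]
scene -0.036 6 [ 0.0002 -0.0314  0.0861]
scene -0.03 30 [ 0.0014 -0.0283  0.0836]
scene -0.024 30 [ 0.0004 -0.0213  0.0857]
scene -0.018 14 [ 0.0017 -0.0149  0.0877]
scene -0.012 15 [ 0.0021 -0.0095  0.0878]
```

```bash
python3 -m jog '[{"translation":[0,0,2.2],"yaw":0,"grip":0},{"translation":[0,0,2.2],"yaw":0,"grip":0},{"translation":[4,0,2.2],"yaw":0,"grip":0},{"translation":[8,0,2.2],"yaw":0,"grip":0},{"translation":[11,0,2.2],"yaw":0,"grip":0},{"translation":[14,0,2.2],"yaw":0,"grip":0},{"translation":[17,0,2.2],"yaw":0,"grip":0},{"translation":[17.5,0,2.2],"yaw":0,"grip":0},{"translation":[17.5,0,2.2],"yaw":0,"grip":0},{"translation":[17.5,0,2.2],"yaw":0,"grip":0}]'
python3 - <<'E'
from h import *
r=snap(4)
s=telemetry.get_state();print(s["tool_pos"],s["ft_force"],s["moment"],loc(s["tool_pos"]))
for n,(p,d,P) in r.items():
    L=loc(P); m=(abs(L[...,0])<.012)&(L[...,1]<.0)&(L[...,1]>-.08)&(L[...,2]>.055)&(L[...,2]<.1)
    q=L[m]; 
    for y in np.arange(-.08,.03,.006):
        a=q[(q[:,1]>=y)&(q[:,1]<y+.006)]
        if len(a)>3: print(n,y.round(3),len(a),np.median(a,0).round(4))
E
```

```text
time: 9.15
tool_pos: [0.5194, -0.3374, 0.1013]
tcp_rot: [0.0, 0.744, 0.669, -0.0]
ft_force: [0.2, -0.4, -1.9]
finger_gap: 0.207
finger_force: 30.0
[ 0.51933221 -0.33737658  0.10126031] [-0.07371022 -0.16607919 -1.86134261] [-0.05772053  0.09394167 -0.00937209] [ 0.00040655 -0.15118492  0.10126031]
top -0.044 7 [-0.0072 -0.0397  0.0615]
top -0.038 28 [-0.0032 -0.035   0.0693]
top -0.032 30 [ 0.0003 -0.029   0.0811]
top -0.026 30 [-0.001  -0.023   0.0869]
top -0.02 31 [-0.0009 -0.0173  0.0865]
top -0.014 29 [ 0.0001 -0.0109  0.0873]
top -0.008 31 [ 0.0002 -0.0049  0.0867]
top -0.002 10 [ 0.0004 -0.001   0.0868]
scene -0.032 13 [ 0.0039 -0.0295  0.0863]
scene -0.026 17 [-0.0008 -0.0229  0.0872]
scene -0.02 13 [ 0.0022 -0.0168  0.0861]
scene -0.014 20 [-0.0011 -0.0107  0.0869]
scene -0.008 11 [ 0.0008 -0.0056  0.088 ]
scene -0.002 5 [-0.0045 -0.0012  0.0866]
```

```bash
python3 -m jog '[{"translation":[0,0,4],"yaw":0,"grip":0},{"translation":[0,0,9],"yaw":0,"grip":0},{"translation":[0,0,14],"yaw":0,"grip":0},{"translation":[0.2,0,19],"yaw":0,"grip":0},{"translation":[0.5,0,23],"yaw":0,"grip":0},{"translation":[1,0,27],"yaw":0,"grip":0},{"translation":[2,0,31],"yaw":0,"grip":0},{"translation":[2.5,0,34],"yaw":0,"grip":0},{"translation":[2.5,0,34],"yaw":0,"grip":0},{"translation":[2.5,0,34],"yaw":0,"grip":0}]'
cat >> h.py <<'E'
def covz(r):
    for n,(p,d,P) in r.items():
        L=loc(P); m=(abs(L[...,0])<.034)&(abs(L[...,1])<.034)&(L[...,2]>.085)&(L[...,2]<.13); q=L[m]
        q=q[(abs(q[:,0])<.024)&(abs(q[:,1])<.024)]
        if len(q)<30: print(n,"few",len(q)); continue
        A=np.c_[q[:,:2],np.ones(len(q))]; c=np.linalg.lstsq(A,q[:,2],rcond=None)[0]
        print(n,len(q),"tilt x,y deg",np.degrees(c[:2]).round(1),"centre z",c[2].round(4))
E
python3 - <<'E'
from h import *
r=snap(5); s=telemetry.get_state();print(s["tool_pos"],s["ft_force"],s["moment"],loc(s["tool_pos"]))
covz(r)
E
```

```text
time: 10.5
tool_pos: [0.5211, -0.3369, 0.0703]
tcp_rot: [0.003, 0.743, 0.669, -0.0]
ft_force: [-2.0, -2.9, 12.0]
finger_gap: 0.209
finger_force: 30.0
[ 0.52109393 -0.33694166  0.07028172] [-2.68148122 -2.64126163 11.84674427] [-0.26409742  0.36804374  0.16552423] [ 0.00211199 -0.15056521  0.07028172]
top 489 tilt x,y deg [ 0.8 -0.5] centre z 0.0901
scene 235 tilt x,y deg [ 1.4 -1. ] centre z 0.0903
```

```bash
python3 -m jog '[{"translation":[0.5,0,2],"yaw":0,"grip":0},{"translation":[1,0,4],"yaw":0,"grip":0},{"translation":[1.5,0,6],"yaw":0,"grip":0},{"translation":[2,0,8],"yaw":0,"grip":0},{"translation":[3,0,10],"yaw":0,"grip":0},{"translation":[3.5,0,12],"yaw":0,"grip":0},{"translation":[4,0,13.5],"yaw":0,"grip":0},{"translation":[4.5,0,15],"yaw":0,"grip":0},{"translation":[4.5,0,15],"yaw":0,"grip":0},{"translation":[4.5,0,15],"yaw":0,"grip":0}]'
python3 - <<'E'
from h import *
r=snap(6); s=telemetry.get_state();print(s["tool_pos"],s["ft_force"],s["moment"],loc(s["tool_pos"]))
covz(r)
E
```

```text
time: 11.85
tool_pos: [0.5218, -0.3334, 0.0558]
tcp_rot: [0.004, 0.743, 0.669, -0.001]
ft_force: [-4.0, -3.8, 13.6]
finger_gap: 0.208
finger_force: 30.0
[ 0.52183552 -0.33339978  0.05586295] [-2.8455448  -3.99726917 13.26409049] [-0.6456318   0.48888006  0.16654155] [ 0.00247286 -0.14696468  0.05586295]
top 492 tilt x,y deg [ 1.3 -0.6] centre z 0.0939
scene 193 tilt x,y deg [ 1.1 -0.3] centre z 0.0942
```

```bash
python3 -m jog '[{"translation":[-5,0,0.5],"yaw":0,"grip":0},{"translation":[-10,0,0.5],"yaw":0,"grip":0},{"translation":[-15,0,0.5],"yaw":0,"grip":0},{"translation":[-20,0,0],"yaw":0,"grip":0},{"translation":[-40,0,-10],"yaw":0,"grip":0},{"translation":[-70,0,-15],"yaw":0,"grip":0},{"translation":[-100,0,-15],"yaw":0,"grip":0},{"translation":[-127,0,-15],"yaw":0,"grip":0},{"translation":[-127,0,-10],"yaw":0,"grip":0},{"translation":[-127,0,-10],"yaw":0,"grip":0}]'
python3 - <<'E'
from h import *
r=snap(7); s=telemetry.get_state();print(s["tool_pos"],s["ft_force"],s["moment"],loc(s["tool_pos"]))
covz(r)
n="top";p,d,P=r[n];L=loc(P)
m=(abs(L[...,0])<.02)&(L[...,1]<-.07)&(L[...,1]>-.35)&(L[...,2]>.02)&(L[...,2]<.15)
q=L[m]
for y in np.arange(-.35,-.07,.015):
    a=q[(q[:,1]>=y)&(q[:,1]<y+.015)]
    if len(a)>3: print(n,y.round(3),len(a),np.median(a,0).round(4))
E
```

```text
time: 13.2
tool_pos: [0.5059, -0.4562, 0.0612]
tcp_rot: [-0.001, 0.744, 0.668, 0.0]
ft_force: [1.0, 0.6, -2.3]
finger_gap: 0.21
finger_force: 30.0
[ 0.5064404  -0.45576808  0.06173597] [ 0.71682486 -0.48794001 -0.70003365] [-0.10295537  0.06894897 -0.03508135] [ 1.73233386e-04 -2.70271990e-01  6.17359709e-02]
top 493 tilt x,y deg [ 0.4 -0.2] centre z 0.0943
scene 82 tilt x,y deg [-4.1 -0.2] centre z 0.0932
top -0.2 21 [ 0.002  -0.1887  0.0742]
top -0.185 44 [ 0.0002 -0.1774  0.0773]
top -0.17 45 [ 0.0005 -0.1627  0.0839]
top -0.155 24 [ 0.0002 -0.1505  0.0887]
```

```bash
python3 -m jog '[{"translation":[0,0,6],"yaw":0,"grip":0},{"translation":[0,0,12],"yaw":0,"grip":0},{"translation":[0,0,17],"yaw":0,"grip":0},{"translation":[1,0,22],"yaw":0,"grip":0},{"translation":[2,0,27],"yaw":0,"grip":0},{"translation":[3,0,31],"yaw":0,"grip":0},{"translation":[3,0,33.5],"yaw":0,"grip":0},{"translation":[3,0,33.5],"yaw":0,"grip":0},{"translation":[3,0,33.5],"yaw":0,"grip":0},{"translation":[3,0,33.5],"yaw":0,"grip":0}]'
python3 - <<'E'
from h import *
r=snap(8); s=telemetry.get_state();print(s["tool_pos"],s["ft_force"],s["moment"])
n="top";p,d,P=r[n];L=loc(P)
m=(abs(L[...,0])<.02)&(L[...,1]<-.07)&(L[...,1]>-.35)
g=cv2.cvtColor(p,6);q=L[m&(g<95)&(L[...,2]<.06)&(L[...,2]>-.01)]
for y in np.arange(-.35,-.07,.015):
    a=q[(q[:,1]>=y)&(q[:,1]<y+.015)]
    if len(a)>3: print(n,y.round(3),len(a),np.median(a,0).round(4))
E
```

```text
time: 14.55
tool_pos: [0.5074, -0.4531, 0.0294]
tcp_rot: [-0.0, 0.744, 0.669, 0.0]
ft_force: [-0.9, 5.1, 5.8]
finger_gap: 0.211
finger_force: 30.0
[ 0.5074566  -0.45312198  0.02940723] [-0.35872623  4.80381501  6.9160689 ] [ 0.7280787   0.17433251 -0.09803716]
top -0.2 11 [ 0.0057 -0.1885  0.0186]
top -0.185 37 [ 0.0019 -0.1772  0.0197]
top -0.17 35 [ 0.0016 -0.1629  0.0209]
top -0.155 36 [ 0.0018 -0.1473  0.022 ]
top -0.14 7 [ 0.003  -0.1382  0.0213]
```

```bash
python3 -m jog '[{"translation":[0,0,1.5],"yaw":0,"grip":0},{"translation":[0,0,2.5],"yaw":0,"grip":0},{"translation":[0,0,2.5],"yaw":0,"grip":0.25},{"translation":[0,0,2],"yaw":0,"grip":0.3},{"translation":[0,0,2],"yaw":0,"grip":0.4},{"translation":[0,0,2],"yaw":0,"grip":0.5},{"translation":[0,0,2],"yaw":0,"grip":0.6},{"translation":[0,0,-20],"yaw":0,"grip":0.8},{"translation":[0,0,-60],"yaw":0,"grip":1},{"translation":[0,0,-120],"yaw":0,"grip":1}]'
python3 - <<'E'
from h import *
s=telemetry.get_state();print(s["tool_pos"],s["ft_force"],s["finger_gap"])
print(toolmove([.535,-.187,.25]),toolmove([.535,-.187,.19]))
E
```

```text
time: 15.9
tool_pos: [0.5063, -0.4529, 0.1497]
tcp_rot: [-0.001, 0.744, 0.669, 0.0]
ft_force: [0.2, -0.3, 0.2]
finger_gap: 0.884
finger_force: 0.0
[ 0.50631249 -0.45286736  0.14974693] [ 0.15681595 -0.31602347  0.17199061] 0.8844771443945434
(array([ 2.676e+02,  2.000e-01, -9.980e+01]), np.float64(-6.1)) (array([267.5,   0.3, -39.8]), np.float64(-6.1))
```

```bash
python3 - <<'E'
from h import *
r=snap(9); covz(r)
for n,(p,d,P) in r.items():
    L=loc(P);m=((abs(L[...,0])<.04)&(abs(L[...,1])<.04)&(L[...,2]>.0905)&(L[...,2]<.1)).astype(np.uint8);m=cv2.morphologyEx(m,cv2.MORPH_OPEN,np.ones((3,3)))
    v,u=np.nonzero(m);q=np.array([ray(n,a,b,.0942) for a,b in zip(u,v)]);print(n,len(q),rect(q),rect(P[m>0]))
    b=(abs(L[...,0])<.03)&(L[...,1]<-.1)&(L[...,1]>-.36)&(L[...,2]>-.01)&(L[...,2]<.05)
    g=cv2.cvtColor(p,6);hsv=cv2.cvtColor(p,40);mm=b&(g<95)&(hsv[...,1]<90);print(" blade",mm.sum(),np.percentile(L[mm][:,2],[10,50,90]).round(4))
    q=barpose(n,p,roi=b);print(" handle",rect(q))
p=r["top"][0];p2=r["scene"][0];cv2.imwrite("pics/c9.png",np.hstack([cv2.resize(p[200:320,290:450],(400,300)),cv2.resize(p2[200:320,280:440],(400,300))]))
E
```

```text
top 489 tilt x,y deg [ 0.6 -0.6] centre z 0.0943
scene 249 tilt x,y deg [0.5 0.6] centre z 0.0945
top 692 (array([ 534.8, -186.2]), array([59.6, 60.3]), 83.8) (array([ 535.3, -186.2]), array([59.7, 60.8]), 83.9)
 blade 105 [0.0015 0.0036 0.0065]Traceback (most recent call last):
  File "<stdin>", line 8, in <module>
  File "h.py", line 21, in barpose
    k,l,st,c=cv2.connectedComponentsWithStats(hm.astype(np.uint8)); j=1+np.argmax(st[1:,4])
                                                                        ~~~~~~~~~^^^^^^^^^^
    return _wrapfunc(a, 'argmax', axis=axis, out=out, **kwds)
    return bound(*args, **kwds)
ValueError: attempt to get argmax of an empty sequence
```

```bash
python3 -m jog '[{"translation":[53,0,-20],"yaw":0,"grip":1},{"translation":[107,0,-40],"yaw":0,"grip":1},{"translation":[160,0,-40],"yaw":0,"grip":1},{"translation":[214,0,-40],"yaw":0,"grip":1},{"translation":[267.5,0,-40],"yaw":0,"grip":1},{"translation":[267.5,0,0],"yaw":0,"grip":1},{"translation":[267.5,0,25],"yaw":0,"grip":1},{"translation":[267.5,0,36],"yaw":0,"grip":0.9},{"translation":[267.5,0,36],"yaw":0,"grip":0.8},{"translation":[267.5,0,36],"yaw":0,"grip":0.8}]'
python3 - <<'E'
from h import *
r=snap(10)
s=telemetry.get_state();print(s["tool_pos"],s["ft_force"],s["finger_gap"],toolmove([.535,-.1866,.1132]))
p=r["top"][0];p2=r["scene"][0];cv2.imwrite("pics/c10.png",np.hstack([cv2.resize(p[190:330,290:470],(400,311)),cv2.resize(p2[180:320,250:430],(400,311))]))
E
```

```text
time: 17.25
tool_pos: [0.5359, -0.1882, 0.1139]
tcp_rot: [0.001, 0.744, 0.669, 0.0]
ft_force: [0.8, -0.4, 0.5]
finger_gap: 0.802
finger_force: 0.0
[ 0.53570388 -0.18805368  0.11367864] [-0.36870049 -0.45594652  1.11736331] 0.8031590486144592 (array([ 1.4, -0.9,  0.5]), np.float64(-6.1))
```

View pics/c10.png

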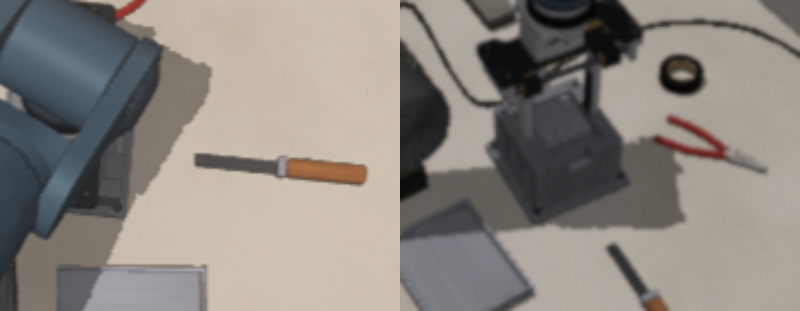

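The bar lies flat on the worktop at about (280,168) in the left crop, and the fingers straddle the proud cover. Next I close on it and pull slowly.

```bash
python3 -m jog '[{"translation":[1,-0.5,1],"yaw":0,"grip":0.7},{"translation":[1,-0.5,1],"yaw":0,"grip":0},{"translation":[1,-0.5,1],"yaw":0,"grip":0},{"translation":[1,-0.5,1],"yaw":0,"grip":0},{"translation":[1,-0.5,1],"yaw":0,"grip":0},{"translation":[1,-0.5,0],"yaw":0,"grip":0},{"translation":[1,-0.5,-2],"yaw":0,"grip":0},{"translation":[1,-0.5,-4],"yaw":0,"grip":0},{"translation":[1,-0.5,-6],"yaw":0,"grip":0},{"translation":[1,-0.5,-8],"yaw":0,"grip":0}]'
python3 - <<'E'
from h import *
r=snap(11);covz(r)
s=telemetry.get_state();print(s["tool_pos"],s["ft_force"],s["finger_gap"],s["finger_force"])
E
```

```text
time: 18.6
tool_pos: [0.5339, -0.1856, 0.1157]
tcp_rot: [-0.001, 0.744, 0.668, 0.001]
ft_force: [10.0, -3.8, -28.6]
finger_gap: 0.634
finger_force: 29.9
top few 0
scene 237 tilt x,y deg [0.7 0.1] centre z 0.0984
[ 0.53398148 -0.18558925  0.11596845] [  9.10539983  -3.52167613 -27.69964172] 0.6336397108970768 29.94659721851349
```

```bash
python3 -m jog '[{"translation":[0,0,-3],"yaw":0,"grip":0},{"translation":[0,0,-6],"yaw":0,"grip":0},{"translation":[0,0,-9],"yaw":0,"grip":0},{"translation":[0,0,-12],"yaw":0,"grip":0},{"translation":[0,0,-15],"yaw":0,"grip":0},{"translation":[0,0,-18],"yaw":0,"grip":0},{"translation":[0,0,-21],"yaw":0,"grip":0},{"translation":[0,0,-24],"yaw":0,"grip":0},{"translation":[0,0,-27],"yaw":0,"grip":0},{"translation":[0,0,-30],"yaw":0,"grip":0}]'
python3 - <<'E'
from h import *
r=snap(12);p,d,P=r["scene"];L=loc(P)
q=L[(abs(L[...,0])<.02)&(abs(L[...,1])<.02)&(L[...,2]<.16)&(L[...,2]>.09)];print(np.percentile(q[:,2],[10,50,90]).round(4))
s=telemetry.get_state();print(s["tool_pos"],s["ft_force"],s["finger_gap"],s["finger_force"],toolmove([.351,-.251,.2]))
E
```

```text
time: 19.95
tool_pos: [0.5352, -0.1868, 0.1517]
tcp_rot: [0.001, 0.744, 0.669, 0.0]
ft_force: [-0.4, 0.0, -3.7]
finger_gap: 0.633
finger_force: 30.0
[0.098  0.1342 0.1365]
[ 0.53533744 -0.18682152  0.15178586] [-0.25936112 -0.36713822 -3.31229831] 0.6357334341487428 29.989881813526154 (array([ -83.4, -176.4,  -48.4]), np.float64(-6.1))
```

```bash
python3 -m jog '[{"translation":[0,0,-30],"yaw":0,"grip":0},{"translation":[0,0,-60],"yaw":0,"grip":0},{"translation":[-14,-30,-65],"yaw":0,"grip":0},{"translation":[-35,-75,-65],"yaw":0,"grip":0},{"translation":[-56,-120,-65],"yaw":0,"grip":0},{"translation":[-75,-160,-60],"yaw":0,"grip":0},{"translation":[-83,-176,-30],"yaw":0,"grip":0},{"translation":[-83,-176,10],"yaw":0,"grip":0},{"translation":[-83,-176,45],"yaw":0,"grip":0},{"translation":[-83,-176,62],"yaw":0,"grip":0}]'
python3 - <<'E'
from h import *
r=snap(13)
s=telemetry.get_state();print(s["tool_pos"],s["ft_force"],s["finger_gap"],s["joint_pos"].round(2))
for n,(p,d,P) in r.items():
    m=(abs(P[...,0]-.351)<.02)&(abs(P[...,1]+.251)<.02)&(P[...,2]<.1); print(n,m.sum(),np.percentile(P[m][:,2],[10,50,90]).round(4) if m.sum() else 0)
p=r["top"][0];p2=r["scene"][0];cv2.imwrite("pics/c13.png",np.hstack([cv2.resize(p[250:390,270:450],(400,311)),cv2.resize(p2[210:350,190:370],(400,311))]))
E
```

```text
time: 21.3
tool_pos: [0.3502, -0.2496, 0.087]
tcp_rot: [-0.001, 0.744, 0.669, 0.0]
ft_force: [-1.2, -0.6, -2.9]
finger_gap: 0.633
finger_force: 30.0
[ 0.34995025 -0.24921316  0.08699627] [ 0.29458819  1.0209724  -3.69013345] 0.6310064560195675 [-0.88 -0.09  2.2   0.    1.03 -0.78]
top 0 0
scene 410 [-0.7547  0.0653  0.0696]
```

View pics/c13.png

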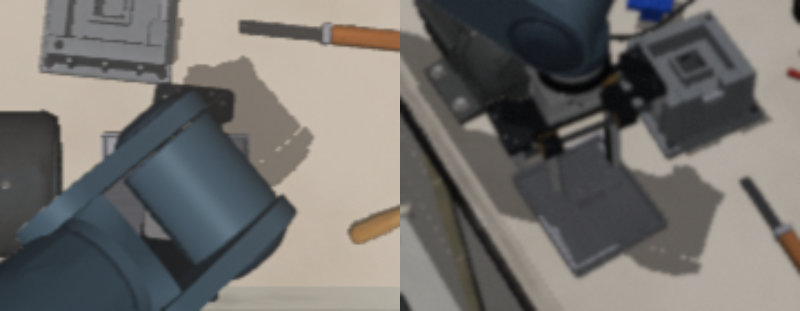

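The housing's seat and bore are empty, and the held cover is over the tray, at about (590,195) in the right crop. Now I lower it gently.

```bash
python3 -m jog '[{"translation":[0,0,5],"yaw":0,"grip":0},{"translation":[0,0,10],"yaw":0,"grip":0},{"translation":[0,0,14],"yaw":0,"grip":0},{"translation":[0,0,16],"yaw":0,"grip":0},{"translation":[0,0,17.5],"yaw":0,"grip":0},{"translation":[0,0,18.5],"yaw":0,"grip":0},{"translation":[0,0,19.5],"yaw":0,"grip":0},{"translation":[0,0,20.5],"yaw":0,"grip":0},{"translation":[0,0,21],"yaw":0,"grip":0},{"translation":[0,0,21],"yaw":0,"grip":0}]'
python3 - <<'E'
from h import *
r=snap(14)
s=telemetry.get_state();print(s["tool_pos"],s["ft_force"],s["finger_gap"])
n="scene";p,d,P=r[n];m=(abs(P[...,0]-.351)<.02)&(abs(P[...,1]+.251)<.02)&(P[...,2]<.1)&(P[...,2]>.02); print(np.percentile(P[m][:,2],[10,50,90]).round(4))
E
```

```text
time: 22.65
tool_pos: [0.3511, -0.2505, 0.0677]
tcp_rot: [-0.0, 0.744, 0.669, 0.0]
ft_force: [-0.0, 0.3, -3.2]
finger_gap: 0.631
finger_force: 30.0
[ 0.35111797 -0.25051594  0.0677889 ] [ 0.20510325 -0.27717347 -2.13301944] 0.6340208027610764
[0.0477 0.0504 0.0528]
```

```bash
python3 -m jog '[{"translation":[0,0,0.5],"yaw":0,"grip":0},{"translation":[0,0,1],"yaw":0,"grip":0},{"translation":[0,0,1.5],"yaw":0,"grip":0},{"translation":[0,0,2],"yaw":0,"grip":0},{"translation":[0,0,2.3],"yaw":0,"grip":0},{"translation":[0,0,2.6],"yaw":0,"grip":0},{"translation":[0,0,2.9],"yaw":0,"grip":0},{"translation":[0,0,2.9],"yaw":0,"grip":0},{"translation":[0,0,2.9],"yaw":0,"grip":0},{"translation":[0,0,2.9],"yaw":0,"grip":0}]'
```

```text
time: 24.0
tool_pos: [0.3512, -0.2512, 0.066]
tcp_rot: [0.0, 0.743, 0.669, -0.001]
ft_force: [-4.2, 1.2, 9.6]
finger_gap: 0.628
finger_force: 30.0
```

```bash
python3 -m jog '[{"translation":[0,0,-0.7],"yaw":0,"grip":0},{"translation":[0,0,-0.7],"yaw":0,"grip":0.66},{"translation":[0,0,-0.7],"yaw":0,"grip":0.7},{"translation":[0,0,-0.7],"yaw":0,"grip":0.8},{"translation":[0,0,-0.7],"yaw":0,"grip":0.9},{"translation":[0,0,-0.7],"yaw":0,"grip":1},{"translation":[0,0,-20],"yaw":0,"grip":1},{"translation":[0,0,-60],"yaw":0,"grip":1},{"translation":[0,0,-110],"yaw":0,"grip":1},{"translation":[0,0,-160],"yaw":0,"grip":1}]'
python3 - <<'E'
from h import *
r=snap(15)
s=telemetry.get_state();print(s["tool_pos"],s["ft_force"],s["finger_gap"])
for n,(p,d,P) in r.items():
    m=(abs(P[...,0]-.351)<.028)&(abs(P[...,1]+.251)<.028)&(P[...,2]<.07)&(P[...,2]>.03)
    if m.sum()>30: print(n,m.sum(),np.percentile(P[m][:,2],[10,50,90]).round(4),rect(P[m]))
    m=(abs(P[...,0]-.351)<.09)&(abs(P[...,1]+.251)<.1)&(P[...,2]<.025)&(P[...,2]>.012);print(" tray",rect(P[m]))
p=r["top"][0];p2=r["scene"][0];cv2.imwrite("pics/c15.png",np.hstack([cv2.resize(p[200:390,250:500],(400,304)),cv2.resize(p2[210:400,190:440],(400,304))]))
E
```

```text
time: 25.25
tool_pos: [0.3509, -0.2502, 0.2263]
tcp_rot: [-0.0, 0.744, 0.669, 0.0]
ft_force: [0.6, -1.6, -0.3]
finger_gap: 0.997
finger_force: 0.0
[ 0.35326591 -0.25299595  0.23107496] [0.13522149 0.61249302 0.14539303] 0.9991693093285212
 tray (array([ 351.1, -196.9]), array([118.6,  41.9]), 0.0)
scene 416 [0.0454 0.0482 0.0507] (array([ 351., -251.]), array([55.9, 55.9]), 89.9)
 tray (array([ 351.8, -251.7]), array([155.5, 121.8]), 89.4)
```

View pics/c15.png

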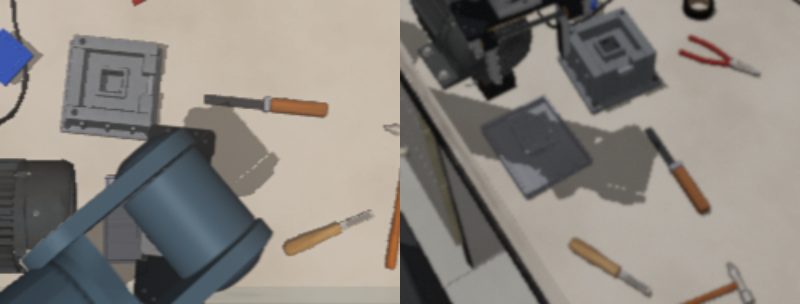

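The cover stands level in the tray, top up at z = 48 mm (4 mm floor + 44 mm), at about (537,145) in the right crop. The bar lies flat, the other things look undisturbed, and the gripper is clear. Handing in.

```bash
python3 -c "
from cell import workorder
print(workorder.close_job())"
```

```text
the job is handed in; nothing more can be done
None
```

The cover was pried about 8 mm proud, the bar was laid flat on the worktop before the cover came out, and the cover now sits top up in the tray; I handed the job in at about 25 s.

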